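# Clamp the well plate in the press and set the magnifier over it

### The arm

A 7-joint arm with a two-finger parallel gripper is mounted at the origin on the work surface. World frame = base frame: x ahead of the robot, y to its left, z up, the work surface at z = 0. Lengths are in m, angles in rad, forces in N, time in s.
With the tool pointing down it reaches from about 0.425 to 0.925 m from the base axis. Payload 6.8 kg.
Tool frame: the origin (TCP) lies at the very end of the fingers, on their centre line; the grasp point (between the pads) lies 19 mm behind it; z points along the fingers, y is the line along which they close (so a half turn about z gives the same grasp; the last joint's range is limited). The gripper opens to 85 mm and grips with 20 to 120 N. Pads are 22 mm wide; open, the fingers measure 114 mm over their backs; the gripper's body (76 mm by 85 mm) begins 54 mm behind the grasp point. The pads swing forward as they close: fully open they stand 13 mm farther back than shut.
Start: joints at [-1.231, 0.477, 0.022, 1.555, -0.011, 1.109, -0.083], TCP at [0.292, 0.608, 0.231] pointing down, gripper open.
Joint ranges: [-2.96, 2.96], [-0.34, 2.1], [-1.41, 1.46], [0.24, 2.44], [-1.37, 4.51], [0.17, 1.92], [-2.96, 2.96]. Speed limits (rad/s): [2.39, 2.39, 3.14, 3.14, 3.14, 3.14, 3.14].

### API

Orientations are given as a unit quaternion [w, x, y, z].
In Python, from station import bot gives the robot as it stands.
- The arm moves only by the tool jog_arm, never from a script. Its argument "motion" is a list of rows, each a list of 7 numbers: the turn, a rotation vector about the tool's x, y, z in rad, then the shift along the tool's x, y, z in mm, then the finger opening in mm, from 0 to 85.4. A call has 1 to 10 rows; each row is the pose to reach, as a shift and turn from the pose commanded when the call began, along the tool's axes at that moment; what a row does not reach only later rows make up. A row lasts 1/8 s, in which the tool goes at most 62.5 mm and 10.7 degrees, less where a joint would pass 70% of its speed; a pose out of reach is approached as far as the arm can. A call with a gripper value outside its range is refused whole. The fingers move at their own pace and stop on an object; "grip_force" is the grip in N (left out, the last holds). Time passes only in rows, so rows that repeat a pose let the fingers close. It gives the time, the measured TCP pose, the force, the opening and the grip force at its end, in the units of the state.
- bot.get_obs(): the state, without advancing time (a new reading comes with each control period).
- bot.read_camera(name): name is "scene" or "top" or "wrist"; returns a dict with "pixels" (480x640x3 uint8, red, green, blue), "camera_matrix" (3x3 intrinsics, pixels), "T" (4x4, takes a point from camera to world coordinates); the wrist camera has in their place "tool_from_camera" (4x4, takes a point from camera to tool coordinates, whose origin is the TCP and whose axes are the flange's). Camera axes: x right, y down, z forward; pixel columns grow to the right and rows downward; lengths in m; the calibration is good to about 2 mm. A picture is of the moment at which its call begins: read the wrist's pose just before it. There is no depth.
- bot.hand_in(): hands the job in; it is judged then, once.
Trained networks look in a picture, given as the dict that the camera call returned (one of the last four; its "shot" number tells which), for a name from the list of things; names that differ only in an ending like _2 or _b are one class to them, and where a whole thing is asked for, a point or a joint stands for the part that bears it (a point fixed in the world has none). Each returns a list of dicts, best first, with "score" (0 to 1); they miss things now and then, are a little off and sometimes report something else, mostly with a low value. They report only what shows in the picture. A call takes as long as a camera call. They do not tell look-alikes from the thing itself.
- bot.spot_in(thing, picture): "xy" ([column, row] in pixels, amid what is visible of it).
- bot.tip_of(thing, picture): "xy" ([column, row] in pixels: a listed point, or the origin of a listed thing).
The state is a dict: "t": time; "q": joint angles; "joint_vel": joint speeds; "joint_torque": joint torques, N m; "eef_pos": TCP position; "tool_rot": TCP orientation; "contact_force": force on the tool from outside, world axes, zero at the start; "torque": the same for the moment, N m; "gripper_width": opening from 0.0 (shut) to 1.0 (fully open); "grasp_force": force on a finger pad.
Only numpy, scipy, OpenCV 4.12 (cv2) and the standard library are available. Lean on these libraries where they do the work, as an engineer would, in place of code of your own. Each camera call takes 0.05 s, during which the arm holds its last target. There are 200 camera calls.

### The job

Slide the sealed well plate home into the corner of the press bed, flush against the back rail and the end stop, then press the press's lever down until it latches and holds the plate. After that, swing the magnifier in and tilt its head so that the lens is level and centred over the plate. Leave the other glassware and things on the bench where they stand.

Things in the scene. Friction and masses are not known exactly. Their poses are not given: they have to be found in the camera images.
- press: Plate press, fixed to the bench: a flat grey bed, top at z = 12 mm, spanning x -115..125 and y -97..238 mm of its frame. Origin: on the bench, under the middle of the plate when it is home; x points to the press's back (away from the robot), y to its loading end (left), z up. The lever's hinge pin lies along y at x = 100, y = 0, z = 65 mm.
- plate: Loose well plate with a flat grey sealing mat, 86 (x) x 128 (y) x 24 mm tall, 160 g. Origin: centre of its underside. It starts skewed on the loading end of the bed. Home = long side against the back rail and short end against the end stop: its axes and origin then coincide with the press's, but 12 mm higher.
- rail (a point): Middle of the press's aluminium back rail, on top of its front face (x = 43 mm of the press, 26 mm above the bench); the rail is 12 mm thick, 14 mm high above the bed and runs from y = -75 to +225 mm.
- stop (a point): Middle of the press's end stop, on top of the face that meets the plate (y = -64 mm of the press, 26 mm above the bench); 12 mm thick, 90 mm long along x, 14 mm high above the bed.
- lever (a joint): Hinge of the press lever (rad): 0 = sprung up, 0.6 = fully down, latched. Needs about 10 N at the grip; past about 0.5 the detent snaps it down and holds it; let go earlier, it springs back. Steel arm 22 mm wide, 14 mm thick, from the hinge over the bed towards the robot at y = 0, level at z = 65 mm when latched; a 50 x 38 mm rubber foot under it, 100 mm from the hinge, clamps the plate.
- lever_grip (a point): Point on the axis of the lever's black rubber grip (26 mm thick, 85 mm long, covering 140 to 225 mm from the hinge), 205 mm from the hinge; press it downwards on the grip's top, 13 mm above this point.
- magnifier_arm (a joint): Swivel of the magnifier about its upright post (rad): 0 = lens straight over the middle of the home plate, growing anticlockwise seen from above (swung out to the press's right and front). Stiff: stays where it is left, about 2 N at the lens; it can be pushed both ways.
- magnifier_head (a joint): Tilt of the magnifier's round head on the end of its arm (rad): 0 = level, positive = far rim raised, negative = far rim drooping. Stiff: stays where it is left; about 2.5 N at the far rim. The hinge is level, square to the arm, 85 mm from the post axis and 205 mm above the bench.
- lens (a point): Centre of the magnifier's lens, 60 mm from the tilt hinge (145 mm from the post axis when level). The white frame round it is 112 mm across, 14 mm thick, 10 mm wide. z is the lens's normal: up when level.
- lens_far_rim (a point): Top of the frame at the point farthest from the post, 111 mm from the tilt hinge; 212 mm above the bench when level.
- post (a point): Point on the axis of the magnifier's post (18 mm thick, at x = 100, y = -105 mm of the press), 205 mm above the bench, where the arm (14 mm thick bar) swivels.
- jar: Bystander, loose: amber glass jar, 60 mm across, 105 mm tall; origin at the centre of its underside.
- beaker: Bystander, loose: clear glass beaker, 68 mm across, 80 mm tall; origin at the centre of its underside.
- bottle: Bystander, loose: amber reagent bottle, 68 mm across, 160 mm tall; origin at the centre of its underside.
- tip_box: Bystander, loose: clear box of pipette tips, 85 x 120 x 60 mm; origin at the centre of its underside.
- flask: Bystander, loose: glass flask, 84 mm across at the foot, 120 mm tall; origin at the centre of its underside.
- spatula: Bystander, loose: narrow steel laboratory spatula lying flat, 175 mm long, 9 to 22 mm wide, 6 mm thick; origin at the centre of its underside (middle of its length).
Mind the look-alikes: they are no part of the job. What is meant by the plate is not orange, purple or yellow, and is the smaller of those in its own colour.

How it is judged:
By the outcome, as a careful person would: the job done as asked, in the order asked, and still so for the second after the job is handed in, with the robot touching nothing.
It also fails if it takes over 72 s, if anything falls off the work surface, if the arm or the gripper's body presses on something with over 40 N, if the wrist force passes 120 N, or if a joint passes its speed limit or range.

## Working session

There is one attempt and no reset: what is moved stays moved. The work goes in short steps, Python scripts to look and compute and a tool call to move; the robot and the scene stay as the last step left them, time stands still between calls to the robot, and variables do not carry over. Pictures are saved under pics/ and viewed, at most 10 in all, crops included, and the job is handed in when it is done.

Besides the shell and the picture viewer there is one more tool, called after "Emit:" as a command line: name --pt "numbers of a row" for each row, then --argument value for the rest. jog_arm: Moves the arm, as the interface text tells. Its arguments: {"type":"object","properties":{"motion":{"type":"array"},"grip_force":{"type":"number"}},"required":["motion"]}

```bash
mkdir -p pics; ls; cat > h.py <<'E'
import numpy as np, cv2
from station import bot
from scipy.spatial.transform import Rotation as R
def ray(p,uv):
    K=p["camera_matrix"];T=np.array(p["T"])
    d=T[:3,:3]@np.linalg.solve(np.array(K),[uv[0],uv[1],1.]);return T[:3,3],d
def atz(p,uv,z):
    o,d=ray(p,uv);return o+d*(z-o[2])/d[2]
def proj(p,X):
    T=np.linalg.inv(np.array(p["T"]));c=T[:3,:3]@np.array(X)+T[:3,3];u=np.array(p["camera_matrix"])@c;return u[:2]/u[2]
def save(p,n,crop=None):
    im=np.array(p["pixels"])[:,:,::-1]
    if crop: im=im[crop[1]:crop[3],crop[0]:crop[2]]; im=cv2.resize(im,None,fx=min(800/im.shape[1],600/im.shape[0]),fy=min(800/im.shape[1],600/im.shape[0]))
    cv2.imwrite("pics/"+n,im)
E
python3 - <<'E'
from h import *
np.set_printoptions(precision=3,suppress=True)
o=bot.get_obs();print(o)
for n in("scene","top"):
    p=bot.read_camera(n);save(p,n+"1.png");print(n,p["camera_matrix"],p["T"])
    for t in("rail","stop","lever_grip","lens","lens_far_rim","post","plate"):
        print(t,[(np.round(d["xy"]).tolist(),round(d["score"],2)) for d in bot.tip_of(t,p)[:3]])
E
```

```text
pics
{'t': 0.0, 'q': array([-1.231,  0.478,  0.022,  1.556, -0.012,  1.109, -0.083]), 'joint_vel': array([ 0.002, -0.002, -0.   , -0.   , -0.001, -0.001,  0.001]), 'joint_torque': array([ -0.   , -59.646,   1.608, -28.118,   0.013,   0.01 ,  -0.   ]), 'eef_pos': array([0.292, 0.608, 0.23 ]), 'tool_rot': array([-0.   ,  0.222,  0.975, -0.001]), 'contact_force': array([-0.732, -0.086, -0.304]), 'torque': array([-0.021, -0.05 ,  0.019]), 'grasp_force': 0.0, 'gripper_width': 0.9974820828948527}
scene [[605.816   0.    327.956]
 [  0.    605.816 230.733]
 [  0.      0.      1.   ]] [[ 0.087  0.691 -0.717  1.491]
 [ 0.996 -0.064  0.059 -0.022]
 [-0.005 -0.72  -0.694  1.054]
 [ 0.     0.     0.     1.   ]]
rail [([352.0, 292.0], 0.85)]
stop [([283.0, 292.0], 0.88)]
lever_grip [([306.0, 213.0], 0.74), ([272.0, 273.0], 0.67)]
lens [([247.0, 218.0], 0.85), ([386.0, 342.0], 0.51)]
lens_far_rim [([236.0, 196.0], 0.64), ([305.0, 211.0], 0.3)]
post [([274.0, 272.0], 0.85), ([315.0, 292.0], 0.58)]
plate [([405.0, 198.0], 0.97), ([357.0, 268.0], 0.86), ([127.0, 281.0], 0.8)]
top [[497.547   0.    321.409]
 [  0.    497.547 236.675]
 [  0.      0.      1.   ]] [[ 0.012 -0.983  0.181  0.335]
 [-1.    -0.009  0.018  0.038]
 [-0.017 -0.182 -0.983  1.251]
 [ 0.     0.     0.     1.   ]]
rail [([306.0, 211.0], 0.76), ([283.0, 170.0], 0.68)]
stop [([364.0, 219.0], 0.85)]
lever_grip [([348.0, 236.0], 0.74)]
lens [([406.0, 204.0], 0.66)]
lens_far_rim [([414.0, 220.0], 0.72), ([285.0, 170.0], 0.19)]
post [([378.0, 150.0], 0.79)]
plate [([153.0, 209.0], 0.86), ([405.0, 337.0], 0.8), ([294.0, 242.0], 0.79)]
```

View pics/scene1.png

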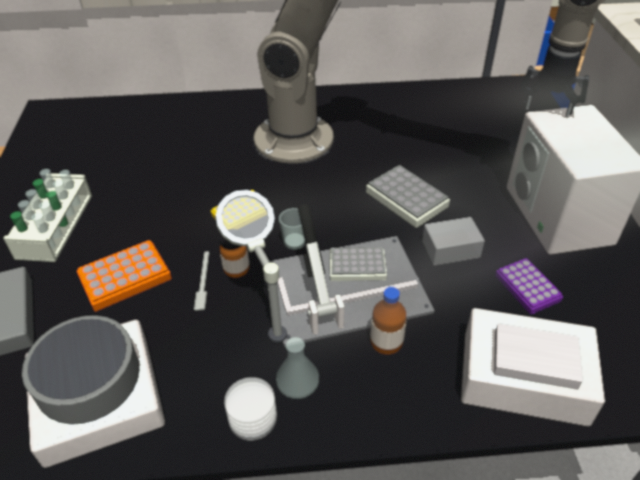

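View pics/top1.png

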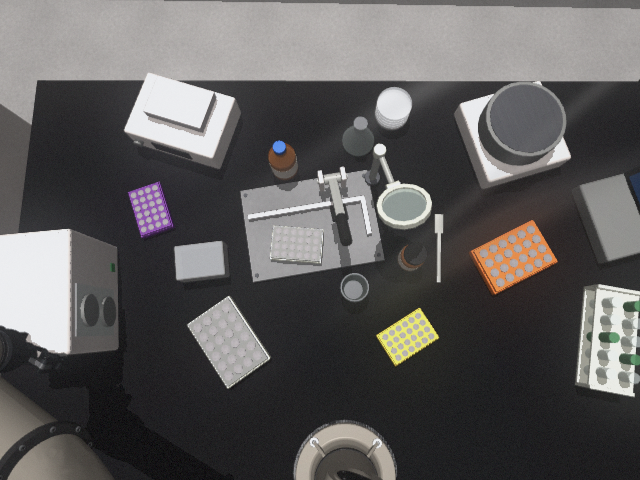

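The press sits mid-bench (top view: bed 243–383 × 170–282, plate at about (297,244), lens at (404,204), jar at (411,256), beaker at (355,288)). Next I fit the press pose and look closer at the plate.

```bash
cat >> h.py <<'E'
from scipy.optimize import least_squares
def P2W(v,pt):
    c,s=np.cos(v[2]),np.sin(v[2]);return np.array([v[0]+c*pt[0]-s*pt[1],v[1]+s*pt[0]+c*pt[1],pt[2]])
def W2P(v,w):
    c,s=np.cos(v[2]),np.sin(v[2]);d=np.array(w[:2])-v[:2];return np.array([c*d[0]+s*d[1],-s*d[0]+c*d[1]])
E
python3 - <<'E'
from h import *
np.set_printoptions(precision=4,suppress=True)
pts={"rail":[.043,.075,.026],"stop":[0,-.064,.026],"post":[.1,-.105,.205],
 "lever_grip":[.1-.205*np.cos(.6),0,.065+.205*np.sin(.6)]}
pts["stop"][0]=0.0
obs=[]
P={n:bot.read_camera(n) for n in("scene","top")}
for n,p in P.items():
    for t in pts:
        d=bot.tip_of(t,p)
        if d: obs.append((n,t,np.array(d[0]["xy"])))
f=lambda v:np.concatenate([proj(P[n],P2W(v,pts[t]))-x for n,t,x in obs])
r=least_squares(f,[.55,0,.15],loss="soft_l1",f_scale=1.5);v=r.x
print(v)
for (n,t,x),e in zip(obs,f(v).reshape(-1,2)):print(n,t,x,e)
# bed corners for check
for n in P:
  print(n,[proj(P[n],P2W(v,[x,y,.012])).round(0).tolist() for x,y in((-.115,-.097),(.125,-.097),(.125,.238),(-.115,.238))])
for n,p in P.items():
    for t in("lens","lens_far_rim"):
        print(n,t,[(d["xy"],round(d["score"],2)) for d in bot.tip_of(t,p)[:2]])
save(P["top"],"top2.png",(230,130,450,295)); save(P["scene"],"scene2.png",(200,170,450,350))
E
```

```text
[0.5995 0.016  0.191 ]
scene rail [351.9 290.5] [-1.7602  1.2356]
scene stop [204.8 276.6] [79.6719 14.2353]
scene post [270.2 271.3] [-0.2078  1.3599]
scene lever_grip [304.8 214.7] [-2.3588 -1.1201]
top rail [309.1 210.9] [-1.863  -0.1457]
top stop [364.  216.4] [0.5104 0.9259]
top post [379.5 152.5] [0.0788 0.08  ]
top lever_grip [347.8 234.6] [-1.0658  2.7515]
scene [[260.0, 262.0], [283.0, 343.0], [432.0, 308.0], [394.0, 234.0]]
top [[386.0, 260.0], [367.0, 170.0], [240.0, 193.0], [254.0, 284.0]]
scene lens [([247.8, 217.2], 0.67)]
scene lens_far_rim [([237.0, 193.5], 0.94)]
top lens [([401.3, 205.2], 0.57)]
top lens_far_rim [([413.7, 221.6], 0.58)]
```

View pics/top2.png

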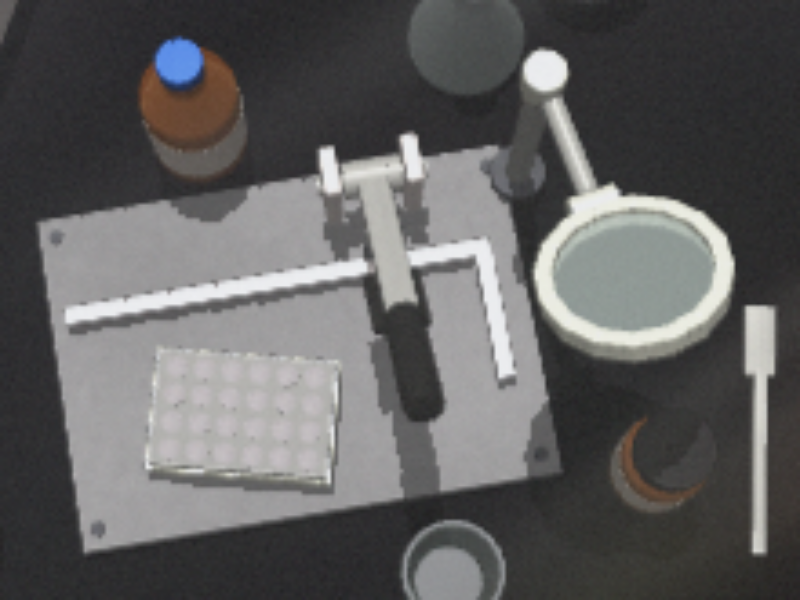

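View pics/scene2.png

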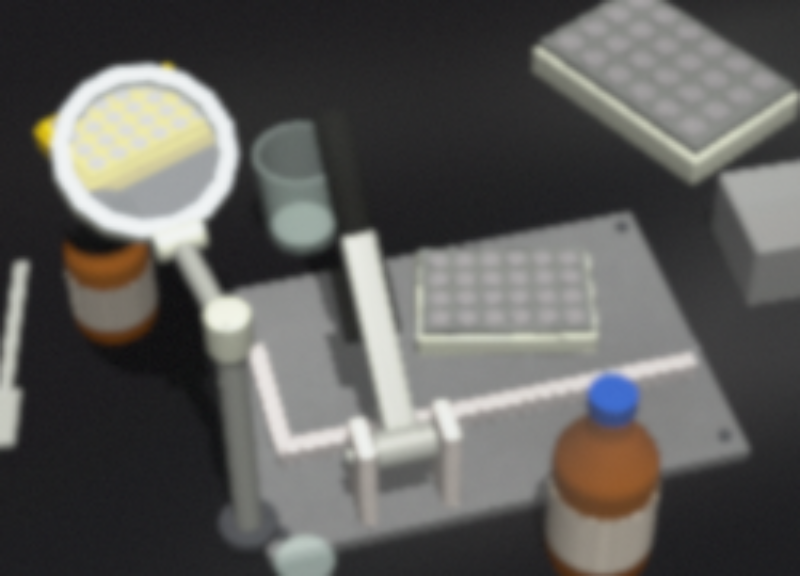

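The crops show the bed corners, the plate on the loading end (top crop 146–341 × 347–488), and the lens with its far rim raised. Fitting press, plate and magnifier poses from these corners.

```bash
cat >> h.py <<'E'
def mag(v,a,h):
    phi=np.arctan2(.105,-.1)+a; d=np.array([np.cos(phi),np.sin(phi)])
    def pt(r,n): # r along head, n normal
        rr=.085+r*np.cos(h)-n*np.sin(h); return P2W(v,[.1+d[0]*rr,-.105+d[1]*rr,.205+r*np.sin(h)+n*np.cos(h)])
    return pt
def goto(v,pt,yaw,o=None):
    """row (turn rotvec, shift mm) to press-frame pt (m), tool down, tool y along world yaw"""
    o=o or bot.get_obs();q=np.array(o["tool_rot"]);Rc=R.from_quat(q[[1,2,3,0]])
    y=np.array([np.cos(yaw),np.sin(yaw),0]);z=np.array([0,0,-1.]);x=np.cross(y,z)
    Rt=R.from_matrix(np.c_[x,y,z]); w=P2W(v,pt)
    return np.round((Rc.inv()*Rt).as_rotvec(),3),np.round(Rc.inv().apply(w-np.array(o["eef_pos"]))*1000,1),w
E
python3 - <<'E'
from h import *
np.set_printoptions(precision=4,suppress=True)
P={n:bot.read_camera(n) for n in("scene","top")}
T=lambda x,y:np.array([x/3.636+230,y/3.636+130]);S=lambda x,y:np.array([x/3.2+200,y/3.2+170])
B=lambda x,y:[x,y,.012]
obs=[("top",B(.125,.238),T(38,222)),("top",B(.125,-.097),T(500,147)),("top",B(-.115,-.097),T(561,472)),("top",B(-.115,.238),T(85,552)),
("scene",B(-.115,.238),S(630,212)),("scene",B(.125,.238),S(750,450)),("scene",[.1,-.105,.205],np.array([272,271.5])),("top",[.1,-.105,.205],np.array([379,151.5])),
("top",[.055,.225,.026],T(66,308)),("top",[-.045,-.076,.026],T(517,378))]
f=lambda v:np.concatenate([proj(P[n],P2W(v,t))-x for n,t,x in obs])
r=least_squares(f,[.6,0,.17],loss="soft_l1",f_scale=1.5);v=r.x
print(v,f(v).reshape(-1,2).round(1).tolist())
np.save("v.npy",v)
pc=[("top",.043,.064,T(158,347)),("top",.043,-.064,T(341,360)),("top",-.043,.064,T(149,466)),("top",-.043,-.064,T(332,481)),
("scene",-.043,-.064,S(418,250)),("scene",-.043,.064,S(590,250)),("scene",.043,.064,S(597,332)),("scene",.043,-.064,S(418,338))]
g=lambda u:np.concatenate([proj(P[n],P2W(u,[x,y,.036]))-z for n,x,y,z in pc])
u=least_squares(g,[.55,.1,0],loss="soft_l1",f_scale=1.5).x
print("plate",u,"in press",W2P(v,u),u[2]-v[2],g(u).reshape(-1,2).round(1).tolist())
print("corners in press",[W2P(v,P2W(u,[x,y,0])).round(3).tolist() for x,y in((.043,.064),(.043,-.064),(-.043,-.064),(-.043,.064))])
m=[("scene",.06,0,[247.5,217.5]),("scene",.111,.007,[236.5,194.5]),("top",.06,0,[403,204.5]),("top",.111,.007,[414,221])]
k=lambda w:np.concatenate([proj(P[n],mag(v,*w)(a,b))-np.array(z) for n,a,b,z in m])
for s in((1,.5),(1,-.5)):
  r=least_squares(k,s,loss="soft_l1",f_scale=1.5);print("mag",r.x,r.cost,k(r.x).round(1))
for t in("jar","beaker","flask"):
  d=bot.tip_of(t,P["top"]);d and print(t,W2P(v,atz(P["top"],d[0]["xy"],0)).round(3),d[0]["score"])
yaw=v[2]+np.pi/2
for pt in((-.10,.11,.26),(-.14,.11,.05),):print(pt,goto(v,pt,yaw))
E
```

```text
[0.6015 0.0184 0.1746] [[-0.9, -0.6], [-0.3, -0.8], [0.1, 0.4], [-1.2, 0.2], [-0.5, -0.8], [-0.9, -0.8], [-1.7, 1.4], [0.4, 0.8], [-0.9, -0.3], [-0.7, -0.5]]
plate [ 0.5432  0.1231 -0.0701] in press [-0.0392  0.1132] -0.2446600732800508 [[-1.1, -1.5], [-0.4, -1.2], [-2.1, -0.3], [-0.7, -0.3], [-1.8, -0.8], [-1.2, -1.6], [-0.2, -0.0], [-1.1, -1.0]]
corners in press [[0.018, 0.165], [-0.013, 0.041], [-0.096, 0.061], [-0.065, 0.186]]
mag [0.9817 0.5124] 5.858507056712697 [-2.9 -0.8 -0.2 -1.8  0.6  1.7 -0.9  0.1]
mag [0.9817 0.5124] 5.858507056778283 [-2.9 -0.8 -0.2 -1.8  0.6  1.7 -0.9  0.1]
beaker [-0.177 -0.007] 0.68
flask [ 0.221 -0.092] 0.82
(-0.1, 0.11, 0.26) (array([-0.   , -0.   , -0.622]), array([-388.9, -366.9,  -28.7]), array([0.4839, 0.1094, 0.26  ]))
(-0.14, 0.11, 0.05) (array([-0.   , -0.   , -0.622]), array([-356.4, -390.2,  181.3]), array([0.4445, 0.1024, 0.05  ]))
```

```bash
python3 - <<'E'
from h import *
v=np.load("v.npy");yaw=v[2]+np.pi/2
for pt in((-.128,.115,.29),(-.128,.115,.10)):print(pt,goto(v,pt,yaw))
E
```

```text
(-0.128, 0.115, 0.29) (array([-0.   , -0.   , -0.622]), array([-363.2, -379.1,  -58.7]), array([0.45548212, 0.10943286, 0.29      ]))
(-0.128, 0.115, 0.1) (array([-0.   , -0.   , -0.622]), array([-363.2, -379.1,  131.3]), array([0.45548212, 0.10943286, 0.1       ]))
```

Emit:
jog_arm --pt "0 0 0 0 0 -60 60" --pt "0 0 -0.15 -45 -47 -60 60" --pt "0 0 -0.3 -90 -94 -60 60" --pt "0 0 -0.45 -135 -141 -60 60" --pt "0 0 -0.622 -180 -188 -60 60" --pt "0 0 -0.622 -225 -235 -60 60" --pt "0 0 -0.622 -270 -282 -60 60" --pt "0 0 -0.622 -315 -329 -60 60" --pt "0 0 -0.622 -363 -379 -60 60" --pt "0 0 -0.622 -363 -379 -60 60"

```text
t: 3.0
eef_pos: [0.4561, 0.1055, 0.2917]
tool_rot: [0.0, -0.084, 0.996, -0.0]
contact_force: [0.3, 1.1, 0.3]
gripper_width: 0.702
grasp_force: 0.0
```

```bash
python3 - <<'E'
from h import *
np.set_printoptions(precision=4,suppress=True)
v=np.load("v.npy");yaw=v[2]+np.pi/2
o=bot.get_obs();print(o["t"],o["eef_pos"],o["gripper_width"],W2P(v,o["eef_pos"]))
print(goto(v,(-.128,.115,.014),yaw,o))
p=bot.read_camera("wrist");save(p,"w1.png")
Tt=np.array(p["tool_from_camera"]);print(Tt)
E
```

```text
3.0 [0.4561 0.1055 0.2917] 0.7017766865772003 [-0.128  0.111]
(array([-0.   ,  0.001, -0.006]), array([  0.2,   4.1, 277.7]), array([0.4555, 0.1094, 0.014 ]))
[[-0.0005 -0.9651 -0.2618  0.0647]
 [ 1.     -0.0008  0.0009 -0.0003]
 [-0.001  -0.2618  0.9651 -0.1418]
 [ 0.      0.      0.      1.    ]]
```

View pics/w1.png

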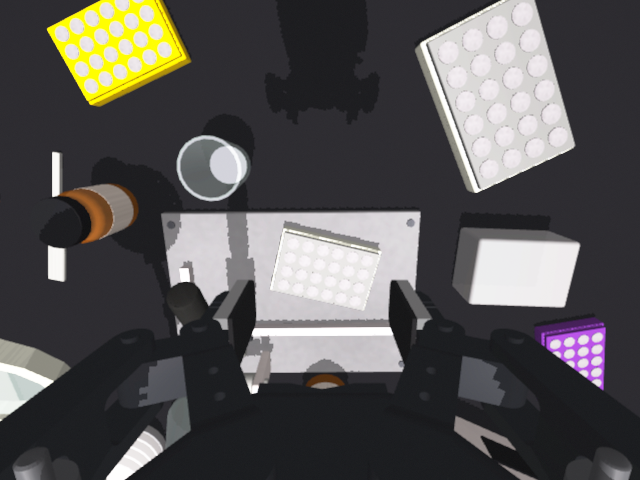

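The wrist view shows the bed front edge level (row 211, columns 163–420), the plate at (275–380, 225–310), and the beaker at (212,167), clear of the descent. Descending in front of the plate.

Emit:
jog_arm --pt "0 0 -0.006 0 4 60 60" --pt "0 0 -0.006 0 4 120 60" --pt "0 0 -0.006 0 4 180 60" --pt "0 0 -0.006 0 4 240 60" --pt "0 0 -0.006 0 4 272 60" --pt "0 0 -0.006 0 4 277 60" --pt "0 0 -0.006 0 4 277 60"

```text
t: 3.92
eef_pos: [0.4553, 0.114, 0.015]
tool_rot: [0.0, -0.09, 0.996, 0.0]
contact_force: [1.1, -0.5, 0.0]
gripper_width: 0.703
grasp_force: 0.0
```

```bash
python3 - <<'E'
from h import *
np.set_printoptions(precision=4,suppress=True)
v=np.load("v.npy");yaw=v[2]+np.pi/2
# check press pose with earlier wrist picture corners
Tc=np.array([[-.0005,-.9651,-.2618,.0647],[1,-.0008,.0009,-.0003],[-.001,-.2618,.9651,-.1418],[0,0,0,1]])
K=np.array(bot.read_camera("wrist")["camera_matrix"]);print(K[0])
q=[-.084,.996,0,0];W=np.eye(4);W[:3,:3]=R.from_quat(q).as_matrix();W[:3,3]=[.4561,.1055,.2917]
p={"camera_matrix":K,"T":W@Tc}
for uv,z in(((163,212),.012),((420,211),.012),((285,229),.036),((380,247),.036)):print(W2P(v,atz(p,uv,z)))
o=bot.get_obs();print(o["t"],o["eef_pos"],o["contact_force"],W2P(v,o["eef_pos"]))
print(goto(v,(-.056,.115,.014),yaw,o))
E
```

```text
[334.1303   0.     321.8921]
[-0.1131 -0.0924]
[-0.1121  0.2367]
[-0.0955  0.0657]
[-0.0716  0.183 ]
3.975 [0.4557 0.1141 0.0155] [ 0.1727 -0.401  -0.3353] [-0.1269  0.1196]
(array([0.001, 0.002, 0.006]), array([-70.9,  -5. ,   1.7]), array([0.5264, 0.1219, 0.014 ]))
```

Emit:
jog_arm --pt "0 0 0.003 -12 -3 2 60" --pt "0 0 0.003 -20 -3 2 60" --pt "0 0 0.003 -28 -3 2 60" --pt "0 0 0.003 -36 -3 2 60" --pt "0 0 0.003 -44 -3 2 60" --pt "0 0 0.003 -52 -3 2 60" --pt "0 0 0.003 -60 -3 2 60" --pt "0 0 0.003 -66 -3 2 60"

```text
t: 4.97
eef_pos: [0.5206, 0.1227, 0.0123]
tool_rot: [-0.0, -0.089, 0.996, 0.0]
contact_force: [-1.7, -0.3, 1.2]
gripper_width: 0.705
grasp_force: 0.7
```

```bash
python3 - <<'E'
from h import *
np.set_printoptions(precision=4,suppress=True)
v=np.load("v.npy");yaw=v[2]+np.pi/2
o=bot.get_obs();print(o["t"],o["eef_pos"],o["contact_force"],W2P(v,o["eef_pos"]))
p=bot.read_camera("scene");save(p,"s3.png",(230,190,450,340))
E
```

```text
4.975 [0.5206 0.1227 0.0123] [-1.6853 -0.3176  1.1907] [-0.0615  0.1167]
```

View pics/s3.png

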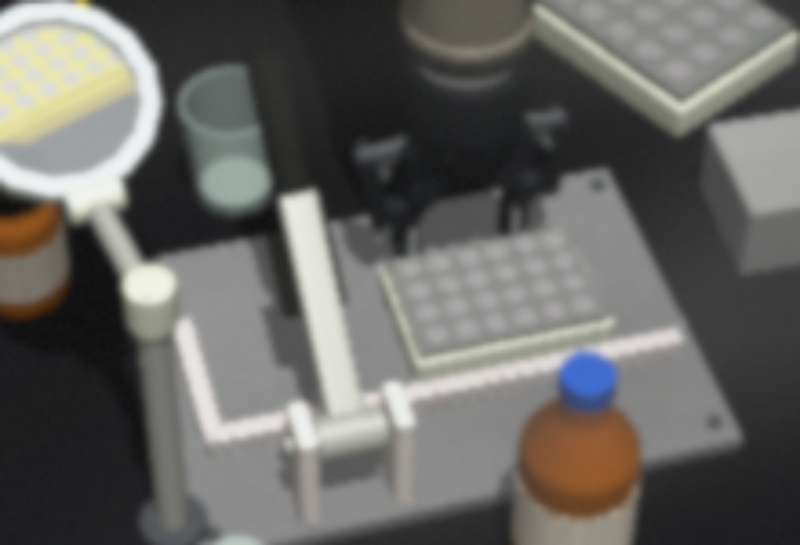

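The plate is now parallel to the rail with roughly 10 mm of gap. Pushing on until force rises.

Emit:
jog_arm --pt "0 0 0 -4 0 0 60" --pt "0 0 0 -7 0 0 60" --pt "0 0 0 -10 0 0 60" --pt "0 0 0 -10 0 0 60"

```text
t: 5.52
eef_pos: [0.53, 0.1243, 0.0122]
tool_rot: [-0.0, -0.088, 0.996, 0.0]
contact_force: [-1.5, 0.2, -0.0]
gripper_width: 0.703
grasp_force: 0.3
```

Emit:
jog_arm --pt "0 0 0 -2 0 0 60" --pt "0 0 0 -4 0 0 60" --pt "0 0 0 -4 0 0 60"

```text
t: 5.9
eef_pos: [0.5301, 0.1242, 0.0116]
tool_rot: [-0.004, -0.089, 0.996, -0.0]
contact_force: [-9.7, -2.0, 6.2]
gripper_width: 0.7
grasp_force: 5.0
```

Emit:
jog_arm --pt "0 0 0 12 0 0 60" --pt "0 0 0 14 0 -45 60" --pt "0 0 0 0 40 -58 30" --pt "0 0 0 -30 80 -58 30" --pt "0 0 0 -55 106 -58 30" --pt "0 0 0 -55 106 -58 30"

```text
t: 6.65
eef_pos: [0.5706, 0.2427, 0.0706]
tool_rot: [0.002, -0.09, 0.996, 0.001]
contact_force: [-0.3, -0.9, -0.9]
gripper_width: 0.352
grasp_force: 0.0
```

```bash
python3 - <<'E'
from h import *
np.set_printoptions(precision=4,suppress=True)
v=np.load("v.npy");v[0]+=.002;np.save("v.npy",v);yaw=v[2]+np.pi/2
o=bot.get_obs();print(o["t"],o["eef_pos"],W2P(v,o["eef_pos"]))
p=bot.read_camera("scene");save(p,"s4.png",(230,190,450,340))
print(goto(v,(.003,.222,.014),yaw,o))
E
```

```text
6.65 [0.5706 0.2427 0.0706] [0.0066 0.2266]
(array([0.002, 0.003, 0.007]), array([ 3.8, -4.7, 56.6]), array([0.5679, 0.2376, 0.014 ]))
```

View pics/s4.png

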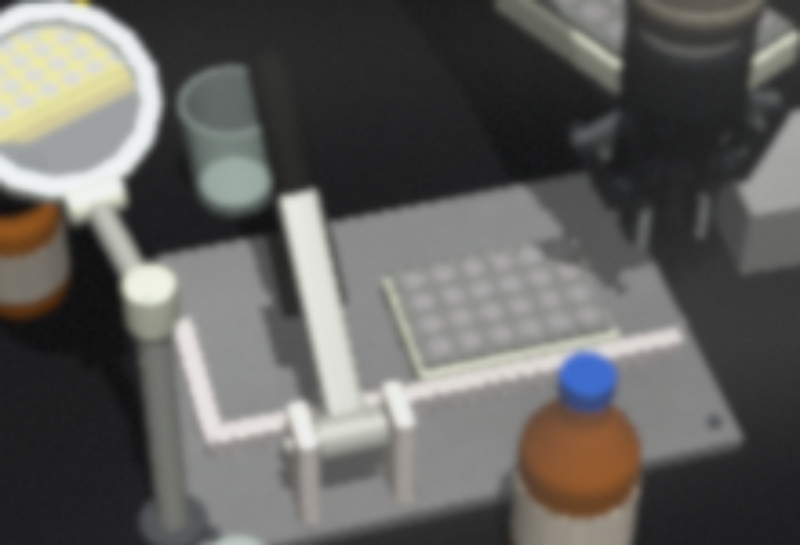

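The plate is flush along the rail (crop (420,375) to (615,335)) and the fingers are clear of the grey box. Descending, then pushing toward the stop.

Emit:
jog_arm --pt "0 0 0.005 3 -2 30 30" --pt "0 0 0.005 3 -2 56 30" --pt "0 0 0.005 3 -10 57 30" --pt "0 0 0.005 3 -22 57 30" --pt "0 0 0.005 3 -32 57 30" --pt "0 0 0.005 3 -42 57 30" --pt "0 0 0.005 3 -52 57 30" --pt "0 0 0.005 3 -62 57 30" --pt "0 0 0.005 3 -72 57 30" --pt "0 0 0.005 3 -82 57 30"

```text
t: 7.95
eef_pos: [0.5811, 0.1571, 0.0134]
tool_rot: [0.0, -0.086, 0.996, 0.0]
contact_force: [-0.5, 1.0, 1.4]
gripper_width: 0.352
grasp_force: 1.0
```

```bash
python3 - <<'E'
from h import *
np.set_printoptions(precision=4,suppress=True)
v=np.load("v.npy");yaw=v[2]+np.pi/2
o=bot.get_obs();print(o["t"],o["eef_pos"],o["contact_force"],W2P(v,o["eef_pos"]))
print(goto(v,(.003,.1,.014),yaw,o))
E
```

```text
7.95 [0.5811 0.1571 0.0134] [-0.4938  0.9693  1.4013] [0.002  0.1405]
(array([ 0.   ,  0.   , -0.002]), array([ -1.1, -40.5,  -0.6]), array([0.5891, 0.1174, 0.014 ]))
```

Emit:
jog_arm --pt "0 0 0 -1 -8 0 30" --pt "0 0 0 -1 -16 0 30" --pt "0 0 0 -1 -24 0 30" --pt "0 0 0 -1 -32 0 30" --pt "0 0 0 -1 -38 0 30" --pt "0 0 0 -1 -42 0 30"

```text
t: 8.7
eef_pos: [0.5893, 0.116, 0.0133]
tool_rot: [0.0, -0.086, 0.996, -0.0]
contact_force: [0.3, 0.8, -0.8]
gripper_width: 0.354
grasp_force: 0.4
```

Emit:
jog_arm --pt "0 0 0 0 -3 0 30" --pt "0 0 0 0 -6 0 30" --pt "0 0 0 0 -6 0 30"

```text
t: 9.07
eef_pos: [0.5899, 0.111, 0.0133]
tool_rot: [-0.0, -0.086, 0.996, 0.0]
contact_force: [-1.0, 2.4, 0.7]
gripper_width: 0.351
grasp_force: 0.8
```

Emit:
jog_arm --pt "0 0 0 0 -3 0 30" --pt "0 0 0 0 -5 0 30" --pt "0 0 0 0 -5 0 30"

```text
t: 9.45
eef_pos: [0.5898, 0.1106, 0.0134]
tool_rot: [-0.001, -0.088, 0.996, 0.002]
contact_force: [-4.4, 11.0, 3.1]
gripper_width: 0.349
grasp_force: 5.7
```

```bash
python3 - <<'E'
from h import *
np.set_printoptions(precision=4,suppress=True)
v=np.load("v.npy")
o=bot.get_obs();print(o["t"],o["eef_pos"],o["contact_force"],W2P(v,o["eef_pos"]))
E
```

```text
9.45 [0.5898 0.1106 0.0134] [-4.4326 10.9568  3.1473] [0.0025 0.0932]
```

Contact at the stop matches the model (0.0932 vs 0.0935). Now back off, go to the front and press lightly toward the rail again.

Emit:
jog_arm --pt "0 0 0 0 12 0 30" --pt "0 0 0 0 14 -45 30" --pt "0 0 0 50 14 -47 60" --pt "0 0 0 90 5 -47 60" --pt "0 0 0 90 -23 -30 60" --pt "0 0 0 90 -23 0 60" --pt "0 0 0 75 -23 1 60" --pt "0 0 0 64 -23 1 60" --pt "0 0 0 60 -23 1 60" --pt "0 0 0 60 -23 1 60"

```text
t: 10.7
eef_pos: [0.5366, 0.0731, 0.0129]
tool_rot: [0.001, -0.086, 0.996, 0.0]
contact_force: [-0.5, -0.3, -0.5]
gripper_width: 0.701
grasp_force: 0.0
```

```bash
python3 - <<'E'
from h import *
np.set_printoptions(precision=4,suppress=True)
v=np.load("v.npy")
o=bot.get_obs();print(o["t"],o["eef_pos"],o["contact_force"],W2P(v,o["eef_pos"]))
E
```

```text
10.7 [0.5366 0.0731 0.0129] [-0.4933 -0.2695 -0.4909] [-0.0564  0.0655]
```

Emit:
jog_arm --pt "0 0 0 -3 0 0 60" --pt "0 0 0 -6 0 0 60" --pt "0 0 0 -6 0 0 60"

```text
t: 11.08
eef_pos: [0.5392, 0.0732, 0.0119]
tool_rot: [-0.002, -0.086, 0.996, -0.0]
contact_force: [-5.0, -0.7, 4.9]
gripper_width: 0.708
grasp_force: 2.8
```

Emit:
jog_arm --pt "0 0 0 15 10 0 60" --pt "0 0 0 15 25 -50 40" --pt "0 0 0 15 25 -110 20" --pt "0 0 0 15 25 -170 0" --pt "0 0 0 15 25 -220 0" --pt "0 0 0 13 0 -220 0" --pt "0 0 0 13 -40 -220 0" --pt "0 0 0 13 -66 -220 0" --pt "0 0 0 13 -66 -220 0"

```text
t: 12.2
eef_pos: [0.5397, 0.0049, 0.2322]
tool_rot: [0.0, -0.084, 0.996, -0.0]
contact_force: [0.6, -0.1, 0.8]
gripper_width: 0.002
grasp_force: 0.0
```

```bash
python3 - <<'E'
from h import *
np.set_printoptions(precision=4,suppress=True)
v=np.load("v.npy");yaw=v[2]+np.pi/2
o=bot.get_obs();print(o["t"],o["eef_pos"],o["contact_force"],o["gripper_width"],W2P(v,o["eef_pos"]))
for a in(.6,.5,.4,.3,.2,.1,0):
  print(a,goto(v,(.1-.205*np.cos(a)+.013*np.sin(a),0,.065+.205*np.sin(a)+.013*np.cos(a)),yaw,o)[:2])
p=bot.read_camera("scene");save(p,"s5.png",(200,130,450,330))
E
```

```text
12.2 [0.5397 0.0049 0.2322] [ 0.5561 -0.0966  0.8455] 0.001942294590127875 [-0.0652 -0.0022]
0.6 (array([-0.   ,  0.   , -0.006]), array([-3.3,  2.3, 40.7]))
0.5 (array([-0.   ,  0.   , -0.006]), array([ 8.5,  2.2, 57.5]))
0.4 (array([-0.   ,  0.   , -0.006]), array([18.6,  2.2, 75.4]))
0.3 (array([-0.   ,  0.   , -0.006]), array([26.8,  2.1, 94.2]))
0.2 (array([-0.   ,  0.   , -0.006]), array([ 33.2,   2.1, 113.8]))
0.1 (array([-0.   ,  0.   , -0.006]), array([ 37.5,   2.1, 133.8]))
0 (array([-0.   ,  0.   , -0.006]), array([ 39.8,   2.1, 154.2]))
```

View pics/s5.png

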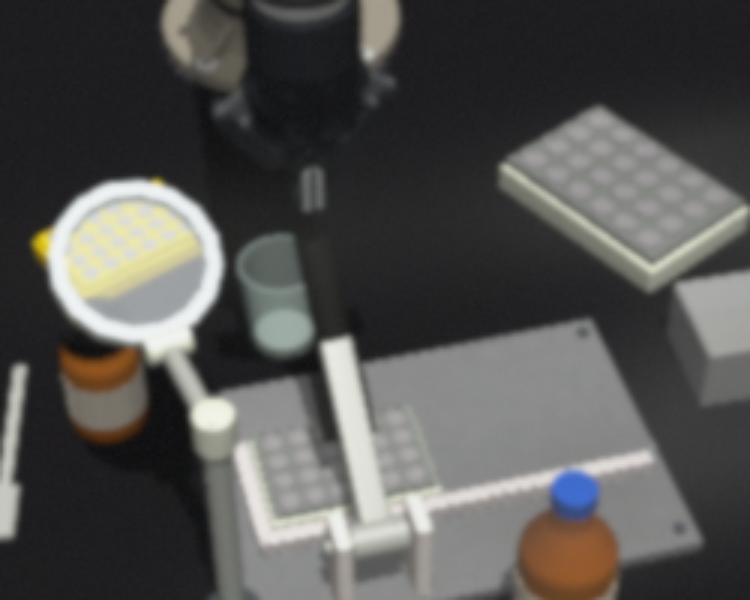

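The plate sits in the corner, flush on both sides (crop (240–440, 410–525)), and the shut fingers stand over the black grip at (313,190). Pressing along the arc.

Emit:
jog_arm --pt "0 0 0 -3 2 36 0" --pt "0 0 0 4 2 50 0" --pt "0 0 0 12 2 64 0" --pt "0 0 0 19 2 77 0" --pt "0 0 0 26 2 93 0" --pt "0 0 0 31 2 108 0" --pt "0 0 0 35 2 123 0" --pt "0 0 0 38 2 138 0" --pt "0 0 0 40 2 150 0" --pt "0 0 0 40 2 156 0"

```text
t: 13.5
eef_pos: [0.4988, 0.0015, 0.0778]
tool_rot: [-0.002, -0.086, 0.996, 0.001]
contact_force: [-27.8, -0.7, 87.0]
gripper_width: 0.001
grasp_force: 43.8
```

Emit:
jog_arm --pt "0 0 0 0 0 2 0" --pt "0 0 0 0 0 2 0"

```text
t: 13.75
eef_pos: [0.4989, 0.0015, 0.0781]
tool_rot: [-0.002, -0.085, 0.996, 0.001]
contact_force: [-22.6, -0.1, 61.8]
gripper_width: -0.0
grasp_force: 31.1
```

Emit:
jog_arm --pt "0 0 0 0 0 -40 0" --pt "0 0 0 0 0 -100 0" --pt "0 0 0 0 0 -160 0" --pt "0 0 0 0 0 -235 0" --pt "0 0 0 0 0 -235 0"

```text
t: 14.38
eef_pos: [0.5023, 0.0016, 0.3133]
tool_rot: [0.004, -0.086, 0.996, 0.0]
contact_force: [0.9, 0.5, -0.6]
gripper_width: -0.002
grasp_force: 0.0
```

```bash
python3 - <<'E'
from h import *
np.set_printoptions(precision=4,suppress=True)
v=np.load("v.npy");yaw=v[2]+np.pi/2
o=bot.get_obs();print(o["t"],o["eef_pos"],W2P(v,o["eef_pos"]))
P={n:bot.read_camera(n) for n in("scene","top")}
save(P["scene"],"s6.png",(200,130,450,330))
for n,p in P.items():
  print(n,"grip",[d["xy"] for d in bot.tip_of("lever_grip",p)[:1]],"latched:",proj(p,P2W(v,[-.105,0,.065])),"up:",proj(p,P2W(v,[-.069,0,.181])))
obs=[(n,ab,np.array(d[0]["xy"])) for n,p in P.items() for t,ab in(("lens",(.06,0)),("lens_far_rim",(.111,.007))) if (d:=bot.tip_of(t,p))]
k=lambda w:np.concatenate([proj(P[n],mag(v,*w)(*ab))-z for n,ab,z in obs])
r=least_squares(k,(.98,.5),loss="soft_l1",f_scale=1.5);print("mag",r.x,k(r.x).round(1))
for a in (1.15,r.x[0],0):
  c=mag(v,a,0)(.052,0);phi=v[2]+np.arctan2(.105,-.1)+a;l=.068+(.02 if a>1.1 else 0)
  w=c[:2]+l*np.array([-np.sin(phi),np.cos(phi)]);print(a,W2P(v,w),goto(v,(*W2P(v,w),.205),yaw,o)[:2])
d=bot.tip_of("jar",P["top"]);print([ (W2P(v,atz(P["top"],x["xy"],0)),x["score"]) for x in d[:2]])
E
```

```text
14.375 [0.5023 0.0016 0.3133] [-0.1025  0.001 ]
scene grip [[302.8, 240.9]] latched: [302.2125 241.598 ] up: [304.2178 214.6603]
top grip [] latched: [346.1989 258.9025] up: [345.1069 235.4988]
mag [0.9755 0.4061] [ -0.5   0.7  -0.1   0.9   0.7   6.3 -26.2 -25. ]
1.15 [ 0.0002 -0.2337] (array([ 0.   ,  0.007, -0.003]), array([-102.6, -234.5,  109. ]))
0.9755135463488357 [-0.0239 -0.1947] (array([ 0.   ,  0.007, -0.003]), array([ -78.4, -195.5,  108.8]))
0 [-0.0437 -0.0527] (array([ 0.   ,  0.007, -0.003]), array([-58.2, -53.6, 108.7]))
[(array([-0.1184, -0.1618]), 0.59)]
```

View pics/s6.png

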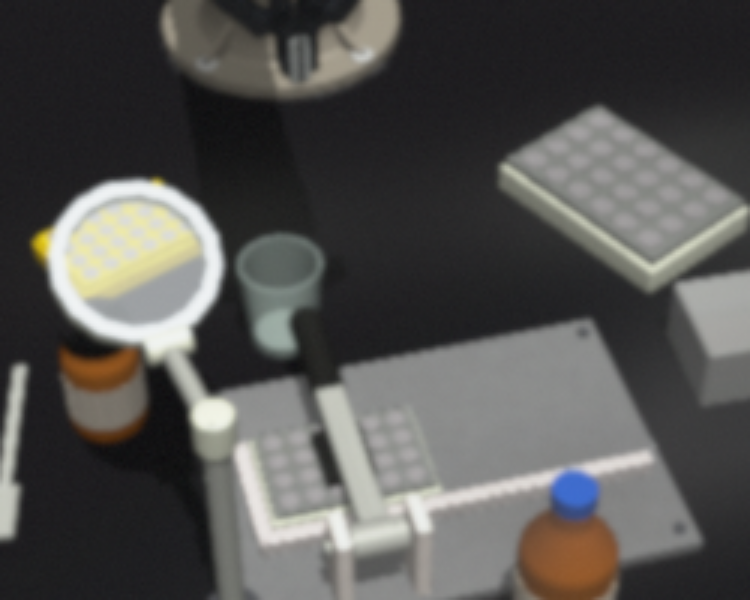

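The lever is latched (grip at 303,241 as predicted). Over to the outer side of the lens frame.

Emit:
jog_arm --pt "0 0 0 -25 -57 -5 0" --pt "0 0 0 -51 -115 -5 0" --pt "0 0 0 -77 -173 -5 0" --pt "0 0 0 -103 -230 -5 0" --pt "0 0 0 -103 -235 40 0" --pt "0 0 0 -103 -235 95 0" --pt "0 0 0 -103 -235 108 0" --pt "0 0 0 -103 -235 108 0"

```text
t: 15.82
eef_pos: [0.6421, -0.212, 0.2012]
tool_rot: [-0.001, -0.086, 0.996, 0.0]
contact_force: [-0.5, -0.6, 1.2]
gripper_width: -0.002
grasp_force: 0.0
```

```bash
cat > sw.py <<'E'
from h import *
np.set_printoptions(precision=4,suppress=True)
v=np.load("v.npy");yaw=v[2]+np.pi/2
o=bot.get_obs();print(o["t"],o["eef_pos"],o["contact_force"],W2P(v,o["eef_pos"]))
for a in (1.1,1,.9,.8,.7,.6,.5,.4,.3,.2,.1,0.05,0):
  c=mag(v,a,0)(.052,0);phi=v[2]+np.arctan2(.105,-.1)+a;l=.068
  w=c[:2]+l*np.array([-np.sin(phi),np.cos(phi)]);print(a,goto(v,(*W2P(v,w),.205),yaw,o)[1])
E
python3 sw.py
```

```text
15.825 [ 0.6421 -0.212   0.2012] [-0.5382 -0.6351  1.1502] [-0.002  -0.2336]
1.1 [ 9.9 24.2 -3.8]
1 [19.8 35.9 -3.8]
0.9 [28.4 48.5 -3.8]
0.8 [35.8 61.9 -3.8]
0.7 [41.8 75.9 -3.8]
0.6 [46.4 90.5 -3.8]
0.5 [ 49.5 105.5  -3.7]
0.4 [ 51.  120.7  -3.7]
0.3 [ 51.1 136.   -3.7]
0.2 [ 49.6 151.2  -3.7]
0.1 [ 46.6 166.2  -3.7]
0.05 [ 44.5 173.6  -3.7]
0 [ 42.1 180.8  -3.7]
```

Emit:
jog_arm --pt "0 0 0 10 24 -4 0" --pt "0 0 0 20 36 -4 0" --pt "0 0 0 28 48 -4 0" --pt "0 0 0 36 62 -4 0" --pt "0 0 0 42 76 -4 0" --pt "0 0 0 46 90 -4 0" --pt "0 0 0 50 105 -4 0" --pt "0 0 0 51 121 -4 0" --pt "0 0 0 51 136 -4 0" --pt "0 0 0 50 151 -4 0"

```text
t: 17.08
eef_pos: [0.5663, -0.0711, 0.2049]
tool_rot: [-0.001, -0.086, 0.996, 0.0]
contact_force: [-0.3, -2.5, 0.4]
gripper_width: -0.002
grasp_force: 1.0
```

```bash
cat > mg.py <<'E'
from h import *
np.set_printoptions(precision=4,suppress=True)
def fitmag(v,g):
    P={n:bot.read_camera(n) for n in("scene","top")}
    obs=[(n,t,ab,np.array(d[0]["xy"])) for n,p in P.items() for t,ab in(("lens",(.06,0)),("lens_far_rim",(.111,.007))) if (d:=bot.tip_of(t,p)) and d[0]["score"]>.3]
    k=lambda w:np.concatenate([proj(P[n],mag(v,*w)(*ab))-z for n,t,ab,z in obs])
    r=least_squares(k,g,loss="soft_l1",f_scale=1.5)
    print("mag",r.x,[(o[0],o[1],e) for o,e in zip(obs,k(r.x).round(1).reshape(-1,2).tolist())]);return P,r.x
E
python3 - <<'E'
from mg import *
v=np.load("v.npy");P,x=fitmag(v,(.2,.45))
save(P["scene"],"s7.png",(200,130,450,330))
E
python3 sw.py|sed -n '1p;10,15p'
```

```text
mag [0.1626 0.5019] [('scene', 'lens', [1.2, 0.5]), ('scene', 'lens_far_rim', [-1.2, 0.6]), ('top', 'lens', [3.1, 2.0]), ('top', 'lens_far_rim', [-1.2, -1.3])]
17.375 [ 0.5669 -0.0721  0.2051] [ 0.6113  0.216  -0.3662] [-0.0518 -0.0828]
0.3 [  1.  -14.7   0.1]
0.2 [-0.5  0.5  0.1]
0.1 [-3.5 15.5  0.1]
0.05 [-5.5 22.9  0.1]
0 [-8.  30.2  0.1]
```

Emit:
jog_arm --pt "0 0 0 -2 9 0 0" --pt "0 0 0 -4 18 0 0" --pt "0 0 0 -6 25 0 0" --pt "0 0 0 -6 25 0 0"

```text
t: 17.88
eef_pos: [0.5688, -0.0451, 0.2052]
tool_rot: [-0.0, -0.087, 0.996, 0.0]
contact_force: [-0.1, 0.2, -0.5]
gripper_width: 0.003
grasp_force: 0.0
```

```bash
python3 - <<'E'
from mg import *
v=np.load("v.npy");P,x=fitmag(v,(.02,.5));P,x=fitmag(v,(.02,.5))
E
python3 sw.py|sed -n '1p;13,15p'
```

```text
mag [-0.0104  0.5073] [('scene', 'lens', [-1.0, 1.1]), ('scene', 'lens_far_rim', [-0.5, -0.5]), ('top', 'lens', [0.1, 2.8]), ('top', 'lens_far_rim', [-2.2, -1.1])]
mag [-0.0036  0.4917] [('scene', 'lens', [-2.6, -0.0]), ('scene', 'lens_far_rim', [-0.8, 2.4]), ('top', 'lens', [0.5, 1.5]), ('top', 'lens_far_rim', [-3.0, -1.9])]
18.475 [ 0.5687 -0.0464  0.2053] [0.6359 0.3173 1.0175] [-0.0456 -0.0578]
0.05 [ 0.6 -2.2  0.3]
0 [-1.8  5.1  0.3]
```

Emit:
jog_arm --pt "0 0 0 5 -25 0 0" --pt "0 0 0 5 -30 -50 0" --pt "0 0 0 5 -30 -110 0" --pt "0 0 0 0 0 -115 0" --pt "0 0 0 0 50 -115 0" --pt "0 0 0 -5 85 -115 0" --pt "0 0 0 -5 85 -115 0"

```text
t: 19.35
eef_pos: [0.5587, 0.0421, 0.3201]
tool_rot: [-0.0, -0.089, 0.996, 0.001]
contact_force: [1.1, -0.8, -0.3]
gripper_width: -0.004
grasp_force: 0.0
```

```bash
cat > tl.py <<'E'
from mg import *
v=np.load("v.npy");yaw=v[2]+np.pi/2
o=bot.get_obs();print(o["t"],o["eef_pos"],o["contact_force"],W2P(v,o["eef_pos"]))
for h in(.6,.5,.4,.3,.2,.1,.05,0):
    w=mag(v,0,h)(.110,.007);print(h,goto(v,(*W2P(v,w),w[2]),yaw,o)[1])
E
python3 tl.py
```

```text
19.35 [0.5587 0.0421 0.3201] [ 1.0928 -0.8138 -0.3075] [-0.04    0.0311]
0.6 [-21.4 -11.8  47.2]
0.5 [-17.1  -7.2  56.2]
0.4 [-13.4  -3.3  65.8]
0.3 [-10.3  -0.1  75.9]
0.2 [-8.   2.4 86.4]
0.1 [-6.4  4.  97.2]
0.05 [ -5.9   4.6 102.7]
0 [ -5.5   4.9 108.1]
```

Emit:
jog_arm --pt "0 0 0 -16 -5 45 0" --pt "0 0 0 -15 -5 57 0" --pt "0 0 0 -13 -3 66 0" --pt "0 0 0 -10 0 76 0" --pt "0 0 0 -8 2 86 0" --pt "0 0 0 -6 4 97 0" --pt "0 0 0 -6 5 103 0" --pt "0 0 0 -6 5 107 0" --pt "0 0 0 -6 5 107 0"

```text
t: 20.48
eef_pos: [0.5641, 0.0444, 0.213]
tool_rot: [-0.0, -0.086, 0.996, 0.0]
contact_force: [0.3, 0.4, 0.5]
gripper_width: 0.002
grasp_force: 0.0
```

```bash
python3 - <<'E'
from mg import *
v=np.load("v.npy");o=bot.get_obs();print(o["t"],o["eef_pos"],o["contact_force"],W2P(v,o["eef_pos"]))
P,x=fitmag(v,(.0,.05))
E
```

```text
20.475 [0.5641 0.0444 0.213 ] [0.3354 0.3573 0.5455] [-0.0343  0.0325]
mag [-0.0329  0.0695] [('scene', 'lens', [-0.0, 0.0])]
```

Emit:
jog_arm --pt "0 0 0 0 0 -60 0" --pt "0 0 0 60 30 -110 0" --pt "0 0 0 110 80 -110 0" --pt "0 0 0 120 140 -110 0" --pt "0 0 0 120 190 -110 0" --pt "0 0 0 120 190 -110 0"

```text
t: 21.52
eef_pos: [0.4114, 0.2153, 0.3237]
tool_rot: [0.0, -0.09, 0.996, 0.001]
contact_force: [-0.1, -1.6, -0.2]
gripper_width: 0.002
grasp_force: 0.0
```

```bash
python3 - <<'E'
from mg import *
v=np.load("v.npy");o=bot.get_obs();print(o["t"],o["eef_pos"],W2P(v,o["eef_pos"]))
for i in range(3):P,x=fitmag(v,(.0,.05))
a=P["scene"];b=P["top"]
A=np.array(a["pixels"])[150:330,220:420];B=np.array(b["pixels"])[130:310,260:460]
cv2.imwrite("pics/fin.png",cv2.resize(np.hstack([A,B])[:,:,::-1],None,fx=2,fy=2,interpolation=cv2.INTER_CUBIC))
for n,p in P.items():
  q=[proj(p,mag(v,0,0)(.06+.056*np.cos(t),0)) for t in(0,np.pi)];print(n,"ideal frame near/far",q)
E
```

```text
21.525 [0.4114 0.2153 0.3237] [-0.155   0.2273]
mag [-0.0039 -0.0185] [('scene', 'lens_far_rim', [0.1, -0.3]), ('top', 'lens', [0.6, 0.8]), ('top', 'lens_far_rim', [-1.6, 0.4])]
mag [0.0107 0.0555] [('scene', 'lens_far_rim', [-2.7, 0.2]), ('top', 'lens', [-0.3, 1.3]), ('top', 'lens_far_rim', [-1.6, -1.0])]
mag [-0.0094  0.0468] [('scene', 'lens', [-1.8, -0.8]), ('scene', 'lens_far_rim', [-0.0, -0.3]), ('top', 'lens', [-3.1, 1.3]), ('top', 'lens_far_rim', [-3.5, 0.8])]
scene ideal frame near/far [array([326.1576, 212.1877]), array([296.4452, 244.8925])]
top ideal frame near/far [array([324.4311, 222.8002]), array([355.3673, 182.5903])]
```

View pics/fin.png

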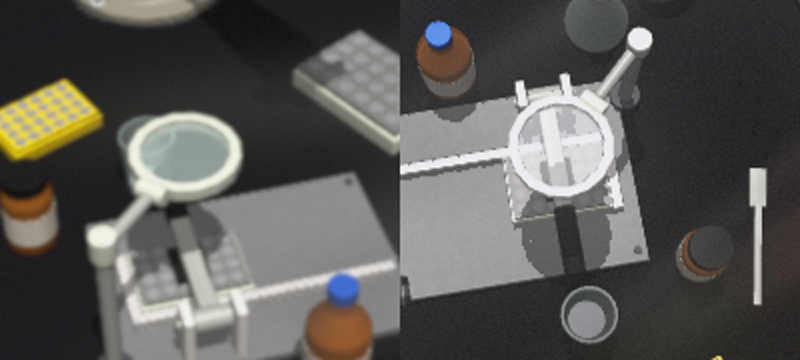

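The left half (scene) shows the ring over the plate, roughly level. The right half (top) shows it at (562,145) over the latched lever and the plate. I'll check tilt and swing with a ring-brightness fit.

```bash
cat > ring.py <<'E'
from mg import *
v=np.load("v.npy")
P={n:bot.read_camera(n) for n in("scene","top")}
G={n:cv2.GaussianBlur(cv2.cvtColor(np.array(p["pixels"]),cv2.COLOR_RGB2GRAY).astype(np.float32),(0,0),.8) for n,p in P.items()}
th=np.linspace(0,2*np.pi,90,endpoint=False)
def score(a,h,off,ns):
    s=0
    phi=v[2]+np.arctan2(.105,-.1)+a;nn=np.array([-np.sin(phi),np.cos(phi),0]);pt=mag(v,a,h)
    for n in ns:
        for r,w in((.049,.5),(.053,.5),(.040,-.5),(.065,-.5)):
            uv=np.array([proj(P[n],pt(.06+r*np.cos(t),.007)+nn*r*np.sin(t)) for t in th])+off[n]
            s+=w*np.mean(np.minimum(cv2.remap(G[n],uv[None,:,0].astype(np.float32),uv[None,:,1].astype(np.float32),1),220))
    return -s
from scipy.optimize import minimize
Z={"scene":np.zeros(2),"top":np.zeros(2)}
for ns in(["scene"],["top"],["scene","top"]):
    r=minimize(lambda x:score(*x,Z,ns),(.0,.02),method="Nelder-Mead",options=dict(initial_simplex=[(0,.05),(.04,-.05),(-.04,-.02)]));print(ns,"no offset",r.x,-r.fun)
    r=minimize(lambda x:score(x[0],x[1],{"scene":x[2:4]*30,"top":x[4:]*30},ns),np.r_[r.x,0,0,0,0],method="Nelder-Mead",options=dict(initial_simplex=np.r_[r.x,0,0,0,0]+np.vstack([np.zeros(6),.06*np.eye(6)]),maxiter=1500));print("  free offset",r.x[:2],r.x[2:]*30,-r.fun)
print([W2P(v,mag(v,*r.x[:2])(.06,0))*1000])
E
python3 ring.py
```

```text
['scene'] no offset [-0.0035  0.0208] 89.32852935791016
  free offset [-0.0035  0.0208] [-0.0013 -0.0004  0.0383  0.0383] 89.33318328857422
['top'] no offset [-0.0038  0.1036] 40.723960876464844
  free offset [-0.0395 -0.1649] [ 1.7516  4.0746  3.0799 -1.211 ] 46.89922332763672
['scene', 'top'] no offset [-0.0067  0.0229] 129.52450561523438
  free offset [-0.04    0.0052] [-2.1069 -1.3866  2.9982 -0.1253] 135.04837036132812
[array([4.2788, 3.9138])]
```

```bash
python3 -c "
from station import bot
print(bot.hand_in())"
```

```text
the job is handed in; nothing more can be done
None
```

I handed the job in at about 22 s. The plate is home against the rail and the stop, the lever is latched, and by my camera fit the lens is centred over the plate to within a few mm and about 1° off level; no verdict came back.

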